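# Clamp the panel and hold the sanding block flush on its slope

## Task

Get the small wood panel on the tilted stage ready for sanding: first close the sliding jaw fully against the panel's edge, then pick up the grey sanding block by its handle, tilt it to match the slope and lay its whole sole flush on the middle of the panel, with its long side along the panel's long side. Finish while still gripping the block and pressing it gently but firmly (about 10 N) flat against the panel, without letting go; do not shift the stage's slope or disturb the other things on the bench.

Things in the scene. Friction and masses are not known exactly. Their poses are not given: they have to be found in the camera images.
- panel: wood panel fixed on the tilting stage, 110 (x) x 170 (y) x 16 mm. Origin: centre of its upper, sloped face; z out of the face, x straight up the slope away from the robot, y level along the long side, towards the jaw. Slope 14 to 29 degrees, low edge towards the robot; its stiff hinge does not give under 40 N. A fixed stop along the -y edge stands 10 mm above the face
- stage: the stage's fixed grey base on the bench, 170 (x) x 270 (y) x 12 mm, axes level; origin on the bench, 30 mm to the -y side of its middle. The tilting bed on it carries the panel and, beyond the panel's +y edge, the jaw; the bed's top is level with the panel's underside and ends 165 mm along +y from the panel's centre
- jaw (a joint): sliding steel jaw on the stage beside the panel's +y edge: 0 m = fully home against the panel's edge, grows as the jaw slides away from it along the panel's y, up to 0.06. It slides stiffly (about 3 N) and stays where it is left; it has a hard stop at 0
- jaw_lug (a point): middle of the outer face (+y, away from the panel) of the jaw's upright lug; axes as the panel's. Lug: 34 mm along x, 14 mm thick along y. The point lies 24 mm above the plane of the panel's face, 18 mm from the jaw's inner face; the lug reaches 18 mm above and 16 mm below it, then comes the jaw's bar, 70 mm along x, outer face level with the lug's. Push it to -y to close
- sander: grey hand sanding block lying on its sole on the bench, about 0.18 kg. Sole plate 60 (x) x 90 (y) x 12 mm with a black underside; on its middle a handle 28 (x) x 44 (y) mm, from 12 to 46 mm above the sole. Origin: centre of the sole's underside; z out through the handle, y along the long side. A half turn makes no difference
- finial_a: bystander: white turned finial standing on its foot, 52 mm across, 70 mm tall, behind the stage; origin under its foot
- finial_b: bystander: white turned finial like the other, on the robot's side of the sanding block; origin under its foot
- cork_block: bystander: plain cork block without handle, 55 x 90 x 26 mm, on the robot's side of the stage; origin under its centre
- offcut: bystander: wood offcut 35 x 120 x 18 mm lying behind the sanding block; origin under its centre
- tape: bystander: roll of paper tape lying flat, 90 mm across, 24 mm tall; origin under its centre
- can: bystander: can 72 mm across, 90 mm tall; origin under its centre
- spatula: bystander: spatula lying flat near the left edge; origin under its middle
There are look-alikes about, which are no part of the job. Leave any pink or purple look-alike of the sander alone.

How it is judged:
By the outcome, as a careful person would: the job done as asked, in the order asked, and still so for the second after the job is handed in, while the arm keeps its last pose, push and grip.
It also fails if it takes over 48 s, if anything falls off the work surface, if the arm or the gripper's body presses on something with over 40 N, if the wrist force passes 120 N, or if a joint passes its speed limit or range.

## Robot

A 6-joint arm with a two-finger parallel gripper is mounted at the origin on the work surface. World frame = base frame: x ahead of the robot, y to its left, z up, the work surface at z = 0. Lengths are in m, angles in rad, forces in N, time in s.
With the tool pointing down it reaches from about 0.3 to 0.875 m from the base axis. Payload 4.2 kg.
Tool frame: the origin (TCP) lies at the very end of the fingers, on their centre line; the grasp point (between the pads) lies 19 mm behind it; z points along the fingers, y is the line along which they close (so a half turn about z gives the same grasp; the last joint's range is limited). The gripper opens to 85 mm and grips with 20 to 120 N. Pads are 22 mm wide; open, the fingers measure 114 mm over their backs; the gripper's body (76 mm by 85 mm) begins 54 mm behind the grasp point. The pads swing forward as they close: fully open they stand 13 mm farther back than shut.
Start: joints at [1.159, 0.32, 1.565, -0, 1.257, -0.02], TCP at [0.22, 0.531, 0.231] pointing down, gripper open.
Joint ranges: [-3.11, 3.11], [-0.84, 2.01], [0.21, 2.61], [-1.34, 4.49], [0.05, 2.63], [-2.56, 2.56]. Speed limits (rad/s): [2.57, 2.57, 3.14, 3.14, 3.14, 3.14].

## Interface

Orientations are given as a unit quaternion [w, x, y, z].
In Python, from bench import bot gives the robot as it stands.
- The arm moves only by the tool step_arm, never from a script. Its argument "targets" is a list of rows, each a list of 7 numbers: the turn, a rotation vector about the tool's x, y, z normalised to -1 to 1, where 1 is 45 degrees, then the shift along the tool's x, y, z normalised to -1 to 1, where 1 is 15 cm, then the opening, from 0 (shut) to 1 (fully open). In form: [[rx, ry, rz, x, y, z, jaw], ...]. A call has 1 to 20 rows; each row is the pose to reach, as a shift and turn from the pose commanded when the call began, along the tool's axes at that moment; what a row does not reach only later rows make up. A row lasts 1/10 s, in which the tool goes at most 50 mm and 8.59 degrees, less where a joint would pass 70% of its speed; a pose out of reach is approached as far as the arm can. A call with a number of a shift or a turn outside -1 to 1 is refused whole. A call with a gripper value outside its range is refused whole. The fingers move at their own pace and stop on an object; "squeeze" is the grip in N (left out, the last holds). Time passes only in rows, so rows that repeat a pose let the fingers close. It gives the time, the measured TCP pose, the force, the opening and the grip force at its end, in the units of the state.
- bot.state(): the state, without advancing time (a new reading comes with each control period).
- bot.grab_frame(name): name is "scene" or "top"; returns a dict with "frame" (384x512x3 uint8, red, green, blue), "vertical_fov" (degrees; the focal length in pixels is half the picture's height over the tangent of half this angle, whatever the lens; pixels are square), "cx", "cy" (the principal point, pixels), "dist_coeffs" ([k1, k2, p1, p2, k3] as OpenCV has them; the pictures are not rectified), "world_from_camera" (4x4, takes a point from camera to world coordinates). Camera axes: x right, y down, z forward; pixel columns grow to the right and rows downward; lengths in m; the calibration is good to about 2 mm. A picture is of the moment at which its call begins. There is no depth.
- bot.job_done(): hands the job in; it is judged then, once.
The state is a dict: "time": time; "joint_positions": joint angles; "joint_velocities": joint speeds; "tau": joint torques, N m; "ee_pos": TCP position; "ee_rot": TCP orientation; "wrist_force": force on the tool from outside, world axes, zero at the start; "ft_torque": the same for the moment, N m; "grip_width": finger opening in m; "grip_force": force on a finger pad.
Only numpy, scipy, OpenCV 4.12 (cv2) and the standard library are available. Lean on these libraries where they do the work, as an engineer would, in place of code of your own. Each camera call takes 0.05 s, during which the arm holds its last target. There are 200 camera calls.

## Working session

There is one attempt and no reset: what is moved stays moved. The work goes in short steps, Python scripts to look and compute and a tool call to move; the robot and the scene stay as the last step left them, time stands still between calls to the robot, and variables do not carry over. Pictures are saved under pics/ and viewed, at most 10 in all, crops included, and the job is handed in when it is done.

Besides the shell and the picture viewer there is one more tool, called after "Emit:" by a JSON object that holds its "name" and its "arguments", one argument or row to a line. step_arm: Moves the arm, as the interface text tells. Scaled input: -1 to 1 covers 15 cm each way for a shift and 45 degrees each way for a turn. Its arguments: {"type":"object","properties":{"targets":{"type":"array"},"squeeze":{"type":"number"}},"required":["targets"]}

```bash
mkdir -p pics; ls
cat > h.py <<'E'
import numpy as np, cv2
from bench import bot
from scipy.spatial.transform import Rotation as R
def K(g):
    f=g["frame"].shape[0]/2/np.tan(np.radians(g["vertical_fov"])/2)
    return np.array([[f,0,g["cx"]],[0,f,g["cy"]],[0,0,1]])
def ray(g,px):
    p=cv2.undistortPoints(np.array(px,float).reshape(-1,1,2),K(g),np.array(g["dist_coeffs"],float)).reshape(-1,2)
    T=np.array(g["world_from_camera"]);d=np.c_[p,np.ones(len(p))]@T[:3,:3].T
    return T[:3,3],d/np.linalg.norm(d,axis=1)[:,None]
def onz(g,px,z):
    o,d=ray(g,px);return o+d*((z-o[2])/d[:,2])[:,None]
def proj(g,P):
    T=np.linalg.inv(np.array(g["world_from_camera"]))
    return cv2.projectPoints(np.array(P,float).reshape(-1,1,3),cv2.Rodrigues(T[:3,:3])[0],T[:3,3],K(g),np.array(g["dist_coeffs"],float))[0].reshape(-1,2)
def tri(g1,p1,g2,p2):
    o1,d1=ray(g1,p1);o2,d2=ray(g2,p2);out=[]
    for a,b in zip(d1,d2):
        s=np.linalg.lstsq(np.c_[a,-b],o2-o1,rcond=None)[0]
        P,Q=o1+a*s[0],o2+b*s[1];out.append(np.r_[(P+Q)/2,np.linalg.norm(P-Q)])
    return np.array(out)
def save(g,name,crop=None,k=1):
    im=g["frame"][:,:,::-1]
    if crop: x0,y0,x1,y1=crop;im=im[y0:y1,x0:x1]
    cv2.imwrite("pics/"+name,cv2.resize(im,None,fx=k,fy=k,interpolation=cv2.INTER_CUBIC))
def tocmd(Rt,pt,R0,p0):
    "row turn+shift (normalised) from pose0 to target"
    R0=R.from_matrix(R0) if np.ndim(R0)==2 else R0
    return np.r_[(R0.inv()*Rt).as_rotvec()/np.radians(45),R0.inv().apply(np.array(pt)-p0)/.15]
def pose():
    s=bot.state();q=s["ee_rot"];return R.from_quat([q[1],q[2],q[3],q[0]]),np.array(s["ee_pos"]),s
E
python3 - <<'E'
from h import *
import pickle
a=bot.grab_frame("scene");b=bot.grab_frame("top");pickle.dump((a,b),open("f0.pkl","wb"))
for g,n in((a,"s0.png"),(b,"t0.png")):
    save(g,n,None,1.5);print(g["vertical_fov"],np.round(g["world_from_camera"],3).tolist(),g["dist_coeffs"])
print(pose()[2])
E
```

```text
pics
54.489649937614324 [[0.071, 0.797, -0.599, 1.282], [0.997, -0.059, 0.039, -0.031], [-0.004, -0.6, -0.8, 0.99], [0.0, 0.0, 0.0, 1.0]] [0.03769206 0.         0.         0.         0.        ]
57.4215672630076 [[-0.083, -0.976, 0.2, 0.354], [-0.997, 0.081, -0.017, 0.022], [0.001, -0.201, -0.98, 1.292], [0.0, 0.0, 0.0, 1.0]] [-0.01138912  0.          0.          0.          0.        ]
{'time': 0.1, 'joint_positions': array([ 1.15897330e+00,  3.20248101e-01,  1.56555119e+00,  1.43642403e-05,
        1.25743669e+00, -2.00197645e-02]), 'joint_velocities': array([-3.75561173e-05,  6.24716298e-04, -2.97528651e-03,  5.06974767e-04,
       -2.70194126e-03, -2.69530949e-04]), 'tau': array([ 1.39820633e-03, -4.16412950e+01, -2.34701103e+01,  7.55601422e-05,
        4.82888339e-03, -4.72431587e-07]), 'ee_pos': array([0.21939911, 0.53102767, 0.23055706]), 'ee_rot': array([-1.82711118e-04,  1.94653108e-01,  9.80871802e-01, -8.01119683e-04]), 'wrist_force': array([ 0.42320769,  0.21462555, -0.02426625]), 'ft_torque': array([ 0.01459268, -0.04440304,  0.03112987]), 'grip_force': 0.0, 'grip_width': 0.08512469991076767}
```

View pics/s0.png

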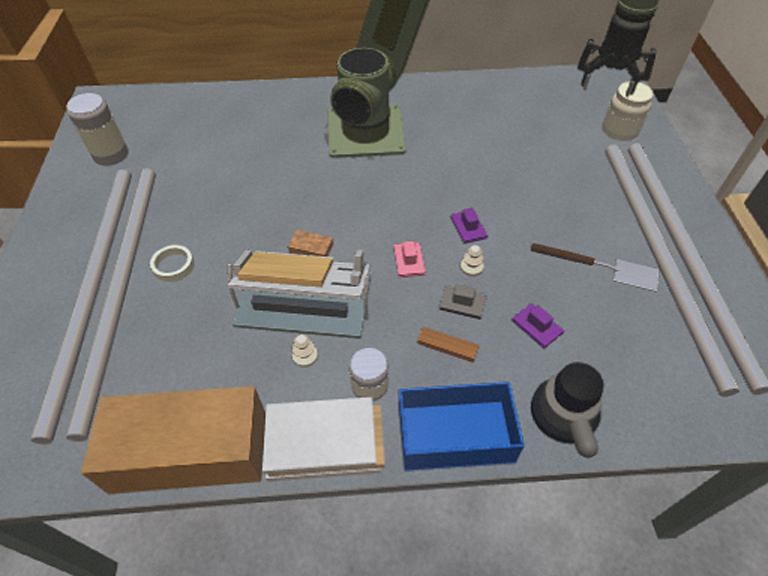

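View pics/t0.png

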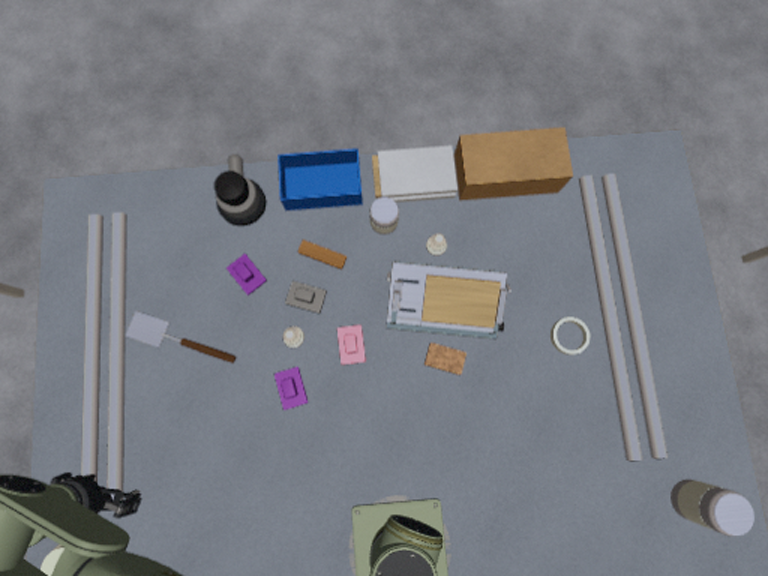

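The scene shows three kinds of candidate. The grey sanding block is at scene px (309,199) and top px (204,197). The pink look-alike is at top (233,229), and the purple ones are at top (164,182) and (194,259). Only the grey one fits the description. The panel is at top (309,201), with its jaw on the left in the top view. I'll check this in an enlarged crop and measure.

Run:
```python
from h import *
import pickle
a,b=pickle.load(open("f0.pkl","rb"))
def big(im,c,k): x0,y0,x1,y1=c;return cv2.resize(im[y0:y1,x0:x1,::-1],(400,300),interpolation=cv2.INTER_CUBIC)
A,B=a["frame"],b["frame"]
v=np.vstack([np.hstack([big(A,(148,155,252,233),0),big(A,(250,155,386,257),0)]),np.hstack([big(B,(250,167,350,242),0),big(B,(140,150,276,252),0)])])
cv2.imwrite("pics/c0.png",v)
def quad(im,roi,lo,hi):
    x0,y0,x1,y1=roi;m=np.zeros(im.shape[:2],np.uint8)
    m[y0:y1,x0:x1]=cv2.inRange(cv2.cvtColor(im,cv2.COLOR_RGB2HSV),lo,hi)[y0:y1,x0:x1]
    c=max(cv2.findContours(m,0,1)[0],key=cv2.contourArea)
    return c,cv2.contourArea(c)
for n,im,roi in(("scene",A,(148,160,230,200)),("top",B,(270,170,345,225))):
    c,ar=quad(im,roi,(12,70,90),(28,255,255))
    print(n,ar,cv2.boxPoints(cv2.minAreaRect(c)).round(1).tolist(),cv2.approxPolyDP(cv2.convexHull(c),3,True).reshape(-1,2).tolist())
print(A[199,300:318].tolist(),B[197,190:220].tolist())
```

```text
scene 1221.0 [[158.0, 160.0], [221.0, 160.0], [221.0, 190.0], [158.0, 190.0]] [[220, 160], [221, 173], [214, 190], [159, 186], [169, 168], [194, 160]]
top 1413.5 [[280.79998779296875, 213.1999969482422], [283.70001220703125, 182.89999389648438], [333.5, 187.6999969482422], [330.6000061035156, 218.0]] [[285, 184], [332, 188], [329, 216], [282, 213]]
[[129, 124, 118], [104, 100, 96], [66, 63, 61], [62, 59, 58], [61, 60, 58], [65, 62, 61], [63, 62, 61], [65, 63, 64], [65, 60, 60], [58, 58, 58], [64, 59, 60], [61, 57, 59], [59, 60, 57], [58, 59, 56], [59, 58, 57], [65, 63, 65], [106, 101, 97], [131, 123, 117]] [[116, 124, 134], [112, 112, 115], [126, 124, 120], [126, 123, 120], [126, 123, 121], [127, 124, 120], [119, 116, 113], [120, 118, 116], [125, 122, 119], [128, 125, 121], [129, 126, 124], [126, 124, 120], [130, 125, 121], [130, 128, 124], [130, 127, 125], [129, 128, 124], [128, 125, 122], [123, 120, 117], [79, 78, 77], [61, 60, 59], [120, 118, 115], [130, 126, 123], [127, 125, 121], [129, 126, 123], [129, 126, 124], [131, 129, 125], [86, 85, 85], [114, 119, 129], [120, 127, 135], [117, 125, 135]]
```

View pics/c0.png

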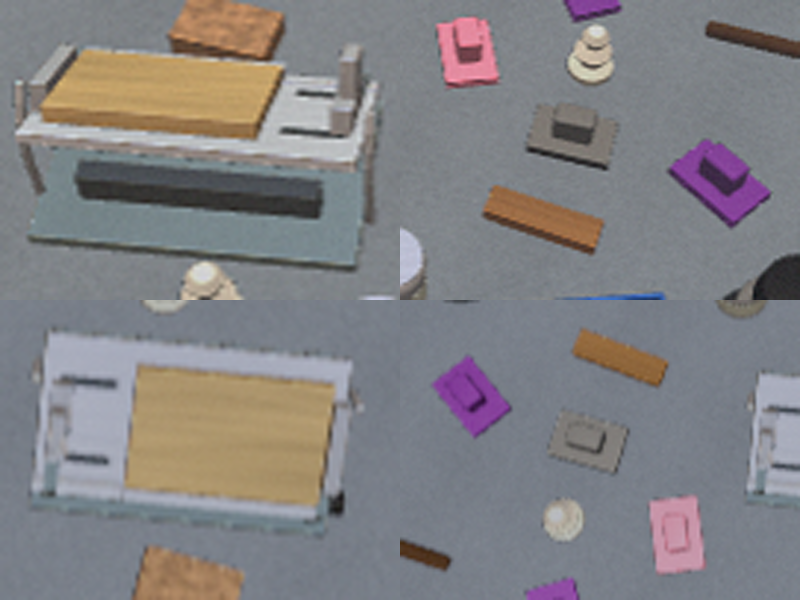

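In the crop, the grey block with the handle stands alone at scene (309,199) / top (204,197), between the offcut and the finial. It is clearly neither pink nor purple. The lug is the upright on the panel's +y side at scene ~(239,173). Next I'll measure with sub-pixel line fits.

```bash
cat > m.py <<'E'
from h import *
import pickle
def lines(g,roi,fn,guess,k=8):
    "mask upsampled roi -> contour; fit a line to each side of guess quad; return corners px"
    x0,y0,x1,y1=roi
    im=cv2.resize(g["frame"][y0:y1,x0:x1],None,fx=k,fy=k,interpolation=cv2.INTER_CUBIC).astype(int)
    m=fn(im).astype(np.uint8)*255
    m=cv2.morphologyEx(cv2.morphologyEx(m,cv2.MORPH_OPEN,np.ones((9,9))),cv2.MORPH_CLOSE,np.ones((9,9)))
    c=max(cv2.findContours(m,0,1)[0],key=cv2.contourArea)
    p=(c.reshape(-1,2)+.5)/k-.5+[x0,y0]
    q=np.array(guess,float);L=[];n=[]
    for i in range(4):
        a,b=q[i],q[(i+1)%4];u=(b-a)/np.linalg.norm(b-a);w=p-a
        t=w@u/np.linalg.norm(b-a);d=w@[-u[1],u[0]]
        s=p[(t>.12)&(t<.88)&(abs(d)<3.0)];n.append(len(s))
        vx,vy,px,py=cv2.fitLine(s.astype(np.float32),cv2.DIST_HUBER,0,.01,.01).ravel()
        nn=np.array([-vy,vx]);L.append((nn,nn@[px,py]))
    C=[np.linalg.solve([L[i-1][0],L[i][0]],[L[i-1][1],L[i][1]]) for i in range(4)]
    return np.array(C),n
E
python3 - <<'E'
from m import *
a,b=pickle.load(open("f0.pkl","rb"))
s=lambda u,v:(148+u/3.846,155+v/3.846)
t=lambda u,v:(250+u/4,167+(v-300)/4)
# order: high+y, high-y, low-y, low+y
gs=[s(262,127),s(43,118),s(80,48),s(285,68)];gt=[t(138,366),t(335,382),t(322,503),t(127,487)]
f=lambda im:(im[...,0]-im[...,2]>60)&(im[...,0]>178)
ft=lambda im:(im[...,0]-im[...,2]>40)
print("V face/front",a["frame"][176,185],a["frame"][187,185],b["frame"][200,305])
cs,n1=lines(a,(150,160,230,196),f,gs);ct,n2=lines(b,(272,175,342,225),ft,gt)
print(np.round(gs,1).tolist(),cs.round(1).tolist(),n1);print(np.round(gt,1).tolist(),ct.round(1).tolist(),n2)
P=tri(a,cs,b,ct);print(P.round(4));P=P[:,:3]
print("sides y,x,y,x",[np.linalg.norm(P[i]-P[(i+1)%4]).round(4) for i in range(4)])
X=(P[0]+P[1]-P[2]-P[3])/2;Y=(P[0]+P[3]-P[1]-P[2])/2
print("c",P.mean(0).round(4),"slope",np.degrees(np.arctan2(X[2],np.hypot(*X[:2]))),"yaw X",np.degrees(np.arctan2(X[1],X[0])),"yaw Y",np.degrees(np.arctan2(-Y[0],Y[1])),"Ytilt",np.degrees(Y[2]/.17))
# sander
fs=lambda im:(im[...,0]-im[...,2]>-5)
for g,roi in((b,(182,182,224,212)),(a,(288,184,330,214))):
    x0,y0,x1,y1=roi;im=cv2.resize(g["frame"][y0:y1,x0:x1],None,fx=8,fy=8,interpolation=cv2.INTER_CUBIC).astype(int)
    m=cv2.morphologyEx(fs(im).astype(np.uint8)*255,cv2.MORPH_OPEN,np.ones((15,15)))
    c=max(cv2.findContours(m,0,1)[0],key=cv2.contourArea);bx=(cv2.boxPoints(cv2.minAreaRect(c))+.5)/8-.5+[x0,y0]
    W=onz(g,bx,.010);e=[W[1]-W[0],W[2]-W[1]];l=max(e,key=np.linalg.norm)
    print("sander",bx.round(1).tolist(),W.mean(0).round(4),[np.linalg.norm(v).round(4) for v in e],"yaw long",np.degrees(np.arctan2(-l[0],l[1])))
E
```

```text
V face/front [192 158 106] [146 112  73] [172 149 107]
[[216.1, 188.0], [159.2, 185.7], [168.8, 167.5], [222.1, 172.7]] [[213.6999969482422, 186.60000610351562], [159.1999969482422, 182.0], [169.60000610351562, 167.8000030517578], [220.3000030517578, 171.89999389648438]] [237, 156, 325, 93]
[[284.5, 183.5], [333.8, 187.5], [330.5, 217.8], [281.8, 213.8]] [[284.3999938964844, 183.10000610351562], [333.3999938964844, 187.8000030517578], [329.0, 217.8000030517578], [280.8999938964844, 213.10000610351562]] [299, 183, 296, 183]
[[ 6.029e-01 -1.139e-01  1.155e-01  2.300e-03]
 [ 5.727e-01 -2.777e-01  1.147e-01  1.900e-03]
 [ 4.763e-01 -2.621e-01  6.560e-02  3.000e-04]
 [ 5.067e-01 -9.670e-02  6.640e-02  3.100e-03]]
sides y,x,y,x [np.float64(0.1666), np.float64(0.1093), np.float64(0.1682), np.float64(0.1094)]
c [ 0.5396 -0.1876  0.0905] slope 26.694555678900073 yaw X -9.668163695116188 yaw Y -10.434157242855257 Ytilt 0.2661567992518147
sander [[189.4, 202.3], [193.7, 186.4], [217.5, 192.8], [213.2, 208.7]] [0.5954 0.1804 0.01  ] [np.float64(0.0618), np.float64(0.0927)] yaw long 159.83008520082802
sander [[291.7, 206.2], [296.2, 186.9], [324.9, 193.6], [320.4, 212.9]] [0.5968 0.1788 0.01  ] [np.float64(0.0799), np.float64(0.0958)] yaw long -20.928789663833765
```

The panel's sides measure 110 x 167 mm and its slope about 26.7°, which is consistent. The sander measures 62 x 93 mm, also consistent. Next come the lug position and the approach to it.

```bash
cat > pl.py <<'E'
from h import *
c=np.array([.5396,-.1876,.0905]);yaw=-10.2;sl=26.7
Rp=R.from_euler("ZY",[yaw,-sl],degrees=True) # columns: X up slope, Y, N
Rt=Rp*R.from_matrix(np.array([[0,1,0],[1,0,0],[0,0,-1.]]))  # tool: x=Yp,y=Xp,z=-N
def W(p): return c+Rp.apply(p)
def L(w): return Rp.inv().apply(np.array(w)-c)
E
python3 - <<'E'
from pl import *
import pickle
a,b=pickle.load(open("f0.pkl","rb"))
print(Rp.as_matrix().round(3))
def onp(g,px,z):
    o,d=ray(g,px);o=L(o);d=Rp.inv().apply(d);return (o+d*((z-o[2])/d[:,2])[:,None]).round(4)
s=lambda u,v:(148+u/3.846,155+v/3.846);t=lambda u,v:(250+u/4,167+(v-300)/4)
print("lug top scene",onp(a,[s(340,48),s(362,48),s(350,46)],.042)[:,:2].tolist())
print("lug top top",onp(b,[t(52,395),t(70,390),t(60,440)],.042)[:,:2].tolist())
for q in(0,.03,.045,.06):
    Q=[[x,.103+q-dy,.042] for x in(-.017,.017) for dy in(0,.014)]
    pa=(proj(a,W(Q))-[148,155])*3.846;pb=(proj(b,W(Q))-[250,167])*4+[0,300]
    print(q,pa.round(0).tolist(),pb.round(0).tolist())
E
python3 - <<'E'
from h import *
import pickle
a,b=pickle.load(open("f0.pkl","rb"))
f=lambda g,c:cv2.resize(g["frame"][c[1]:c[3],c[0]:c[2],::-1],(400,400),interpolation=cv2.INTER_CUBIC)
cv2.imwrite("pics/j0.png",np.hstack([f(a,(212,158,252,198)),f(b,(252,175,292,215))]))
E
```

```text
[[ 0.879  0.177 -0.442]
 [-0.158  0.984  0.08 ]
 [ 0.449 -0.     0.893]]
lug top scene [[-0.0032, 0.141], [-0.0066, 0.1581], [-0.0087, 0.1482]]
lug top top [[0.0322, 0.1562], [0.0379, 0.1416], [-0.0063, 0.1458]]
0 [[295.0, 38.0], [278.0, 36.0], [288.0, 54.0], [270.0, 53.0]] [[109.0, 457.0], [126.0, 458.0], [114.0, 418.0], [130.0, 420.0]]
0.03 [[333.0, 41.0], [315.0, 39.0], [326.0, 57.0], [308.0, 56.0]] [[74.0, 453.0], [90.0, 455.0], [78.0, 415.0], [94.0, 417.0]]
0.045 [[351.0, 42.0], [334.0, 41.0], [345.0, 59.0], [327.0, 57.0]] [[56.0, 452.0], [73.0, 453.0], [60.0, 413.0], [77.0, 415.0]]
0.06 [[370.0, 43.0], [352.0, 42.0], [364.0, 60.0], [346.0, 59.0]] [[38.0, 450.0], [55.0, 452.0], [42.0, 412.0], [59.0, 413.0]]
```

View pics/j0.png

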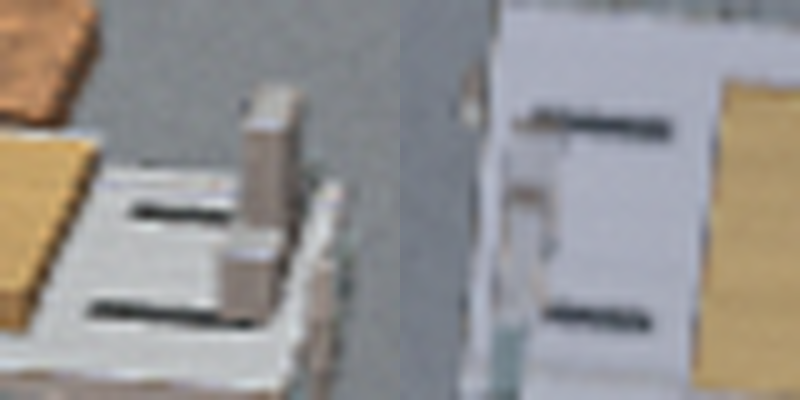

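The lug's outer face is at about panel y=0.157 (q≈0.054) and x≈0. The scene lug-top corners at (241.5,171) and (236.5,171) agree with that. I'll move to above it, outside the jaw.

Run:
```python
from pl import *
R0,p0,s=pose()
print(p0,"target",W([0,.205,.10]))
print(tocmd(Rt,W([0,.205,.10]),R0,p0).round(3))
m=(p0+W([0,.205,.10]))/2
print((m-p0),tocmd(Rt,m,R0,p0).round(3))
```

```text
[0.21939911 0.53102767 0.23055706] target [0.53168059 0.02211685 0.17983714]
[-0.501 -0.401  1.695 -3.22  -2.34   0.342]
[ 0.15614074 -0.25445541 -0.02535996] [-0.501 -0.401  1.695 -1.61  -1.17   0.171]
```

Emit:
{"name": "step_arm", "arguments": {
  "targets": [
    [0,0,0.8,-0.97,-0.7,0,0],
    [0,0,0.8,-0.97,-0.7,0,0],
    [0,0,0.8,-0.97,-0.7,0,0],
    [0,0,0.8,-0.97,-0.7,0,0],
    [0,0,0.8,-0.97,-0.7,0,0],
    [0,0,0.8,-0.97,-0.7,0,0]
  ],
  "squeeze": 60
}}

```text
time: 0.7
ee_pos: [0.3141, 0.3786, 0.2312]
ee_rot: [-0.0, 0.489, 0.873, 0.0]
wrist_force: [-0.3, 0.9, 0.1]
grip_width: 0.0003
grip_force: 0.0
```

Run:
```python
from pl import *
R0,p0,s=pose()
print(p0,s["joint_velocities"].round(3),tocmd(Rt,W([0,.205,.10]),R0,p0).round(3))
```

```text
[0.31407204 0.37861437 0.23123774] [ 0.032  0.012 -0.014  0.002 -0.002 -0.021] [-0.567 -0.217  0.91  -2.785 -0.005  0.341]
```

Emit:
{"name": "step_arm", "arguments": {
  "targets": [
    [0,0,0.5,-1,0,0,0],
    [0,0,0.5,-1,0,0,0],
    [0,0,0.5,-1,0,0,0],
    [0,0,0.5,-1,0,0,0],
    [0,0,0.5,-1,0,0,0]
  ]
}}

```text
time: 1.2
ee_pos: [0.3926, 0.2515, 0.2312]
ee_rot: [-0.0, 0.649, 0.761, 0.0]
wrist_force: [0.7, 0.6, -1.0]
grip_width: -0.0003
grip_force: 0.0
```

Run:
```python
from pl import *
R0,p0,s=pose()
print(p0,tocmd(Rt,W([0,.205,.10]),R0,p0).round(3))
```

```text
[0.39260618 0.25145882 0.23115749] [-0.588 -0.101  0.42  -1.656  0.675  0.34 ]
```

Emit:
{"name": "step_arm", "arguments": {
  "targets": [
    [-0.3,-0.05,0.3,-0.9,0.35,0,0],
    [-0.3,-0.05,0.3,-0.9,0.35,0,0],
    [-0.3,-0.05,0.3,-0.9,0.35,0,0],
    [-0.3,-0.05,0.3,-0.9,0.35,0,0],
    [-0.3,-0.05,0.3,-0.9,0.35,0,0]
  ]
}}

```text
time: 1.7
ee_pos: [0.4653, 0.1274, 0.2312]
ee_rot: [0.09, 0.729, 0.675, 0.077]
wrist_force: [0.3, -0.2, 0.4]
grip_width: 0.0001
grip_force: 0.0
```

Run:
```python
from pl import *
R0,p0,s=pose()
print(p0,tocmd(Rt,W([0,.205,.06]),R0,p0).round(3))
```

```text
[0.46526158 0.12738543 0.23121098] [-0.29  -0.032  0.124 -0.671  0.46   0.716]
```

Emit:
{"name": "step_arm", "arguments": {
  "targets": [
    [-0.29,-0.032,0.124,-0.67,0.46,0.716,0],
    [-0.29,-0.032,0.124,-0.67,0.46,0.716,0],
    [-0.29,-0.032,0.124,-0.67,0.46,0.716,0],
    [-0.29,-0.032,0.124,-0.67,0.46,0.716,0],
    [-0.29,-0.032,0.124,-0.67,0.46,0.716,0],
    [-0.29,-0.032,0.124,-0.67,0.46,0.716,0]
  ]
}}

```text
time: 2.3
ee_pos: [0.5496, 0.0194, 0.1443]
ee_rot: [0.177, 0.746, 0.624, 0.148]
wrist_force: [-0.6, -0.0, 0.5]
grip_width: -0.0
grip_force: 0.0
```

Run:
```python
from pl import *
R0,p0,s=pose()
print(L(p0),tocmd(Rt,W([0,.205,.014]),R0,p0).round(3),s["joint_positions"].round(2),s["wrist_force"].round(2))
a=bot.grab_frame("scene");b=bot.grab_frame("top")
f=lambda g,c:cv2.resize(g["frame"][c[1]:c[3],c[0]:c[2],::-1],(400,400),interpolation=cv2.INTER_CUBIC)
cv2.imwrite("pics/j1.png",np.hstack([f(a,(190,120,290,220)),f(b,(220,150,320,250))]))
```

```text
[0.00027278 0.20548816 0.06012391] [ 0.     0.     0.001 -0.003 -0.002  0.307] [ 0.08  0.19  2.09 -0.29  0.42  0.5 ] [-0.62 -0.03  0.49]
```

View pics/j1.png

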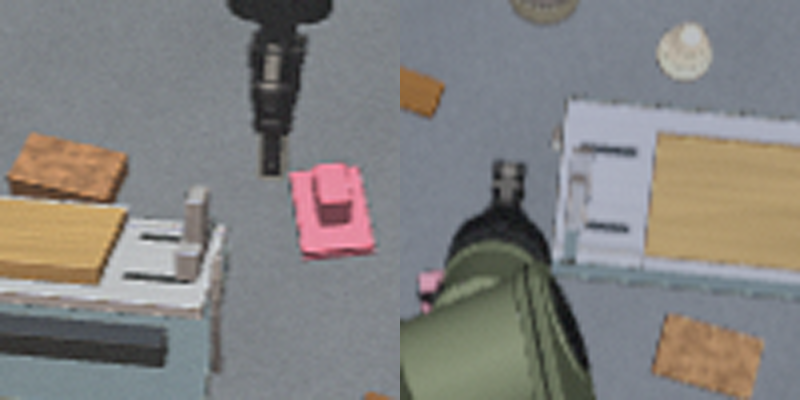

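The picture shows the closed fingertip clear on the +y side of the lug (scene tip (257,164), lug (239,172)) and in line with it. I'll lower and push.

Emit:
{"name": "step_arm", "arguments": {
  "targets": [
    [0,0,0,0,0,0.2,0],
    [0,0,0,0,0,0.3,0],
    [0,0,0,0,0,0.3,0],
    [0,0,0,-0.1,0,0.3,0],
    [0,0,0,-0.16,0,0.3,0],
    [0,0,0,-0.2,0,0.3,0],
    [0,0,0,-0.23,0,0.3,0],
    [0,0,0,-0.26,0,0.3,0],
    [0,0,0,-0.29,0,0.3,0],
    [0,0,0,-0.32,0,0.3,0],
    [0,0,0,-0.35,0,0.3,0]
  ]
}}

```text
time: 3.5
ee_pos: [0.5604, -0.0379, 0.1046]
ee_rot: [0.178, 0.747, 0.623, 0.148]
wrist_force: [-0.2, 3.6, 2.7]
grip_width: 0.0001
grip_force: 1.7
```

Emit:
{"name": "step_arm", "arguments": {
  "targets": [
    [0,0,0,-0.03,0,0,0],
    [0,0,0,-0.06,0,0,0],
    [0,0,0,-0.09,0,0,0],
    [0,0,0,-0.12,0,0,0],
    [0,0,0,-0.15,0,0,0],
    [0,0,0,-0.18,0,0,0],
    [0,0,0,-0.2,0,0,0],
    [0,0,0,-0.21,0,0,0],
    [0,0,0,-0.21,0,0,0]
  ]
}}

```text
time: 4.4
ee_pos: [0.5536, -0.0692, 0.1036]
ee_rot: [0.177, 0.747, 0.623, 0.147]
wrist_force: [-0.5, -0.8, 0.7]
grip_width: -0.0001
grip_force: 0.0
```

Run:
```python
from pl import *
R0,p0,s=pose()
print(L(p0),Rp.inv().apply(s["wrist_force"]).round(2))
```

```text
[-0.00054823  0.11896334  0.01495237] [ 0.04 -0.87  0.79]
```

Emit:
{"name": "step_arm", "arguments": {
  "targets": [
    [0,0,0,-0.01,0,0,0],
    [0,0,0,-0.02,0,0,0],
    [0,0,0,-0.02,0,0,0]
  ]
}}

```text
time: 4.7
ee_pos: [0.553, -0.0718, 0.1035]
ee_rot: [0.177, 0.747, 0.624, 0.147]
wrist_force: [0.2, 1.6, -1.8]
grip_width: -0.0001
grip_force: 0.9
```

Emit:
{"name": "step_arm", "arguments": {
  "targets": [
    [0,0,0,-0.01,0,0,0],
    [0,0,0,-0.015,0,0,0],
    [0,0,0,-0.015,0,0,0]
  ]
}}

```text
time: 5.0
ee_pos: [0.5527, -0.0738, 0.1036]
ee_rot: [0.177, 0.747, 0.624, 0.147]
wrist_force: [-0.3, 4.9, -1.8]
grip_width: 0.0001
grip_force: 2.0
```

Emit:
{"name": "step_arm", "arguments": {
  "targets": [
    [0,0,0,-0.01,0,0,0],
    [0,0,0,-0.01,0,0,0]
  ]
}}

```text
time: 5.2
ee_pos: [0.5527, -0.0739, 0.1036]
ee_rot: [0.177, 0.747, 0.624, 0.148]
wrist_force: [1.2, 14.3, -2.1]
grip_width: -0.0003
grip_force: 7.0
```

The force rises to 14 N with no motion at y≈0.114, which is exactly the expected home position. I'll back off, lift, and check the jaw.

Emit:
{"name": "step_arm", "arguments": {
  "targets": [
    [0,0,0,0.1,0,0,0],
    [0,0,0,0.2,0,-0.1,0],
    [0,0,0,0.4,0,-0.5,0],
    [0,0,0,0.6,0,-0.8,0.3],
    [0,0,0,0.8,0,-1,0.7],
    [0,0,0,0.8,0,-1,0.8],
    [0,0,0,0.8,0,-1,0.8]
  ]
}}

```text
time: 5.9
ee_pos: [0.509, 0.0558, 0.2401]
ee_rot: [0.179, 0.746, 0.624, 0.15]
wrist_force: [-0.9, 0.3, 0.1]
grip_width: 0.0585
grip_force: 0.0
```

```bash
cat >> pl.py <<'E'
def sandR(y): return R.from_euler("Z",y,degrees=True)*R.from_matrix(np.array([[0,1,0],[1,0,0],[0,0,-1.]]))
E
python3 - <<'E'
from pl import *
R0,p0,s=pose()
a=bot.grab_frame("scene");b=bot.grab_frame("top")
f=lambda g,c:cv2.resize(g["frame"][c[1]:c[3],c[0]:c[2],::-1],(400,400),interpolation=cv2.INTER_CUBIC)
cv2.imwrite("pics/j2.png",np.hstack([f(a,(170,140,250,220)),f(b,(245,160,345,260))]))
print(p0,s["joint_positions"].round(2),tocmd(sandR(-20.3),[.595,.180,.12],R0,p0).round(3))
E
```

```text
[0.50897667 0.05584829 0.24012938] [ 0.19  0.02  2.01 -0.26  0.68  0.53] [ 0.598 -0.053  0.221  0.916  0.01   0.904]
```

View pics/j2.png

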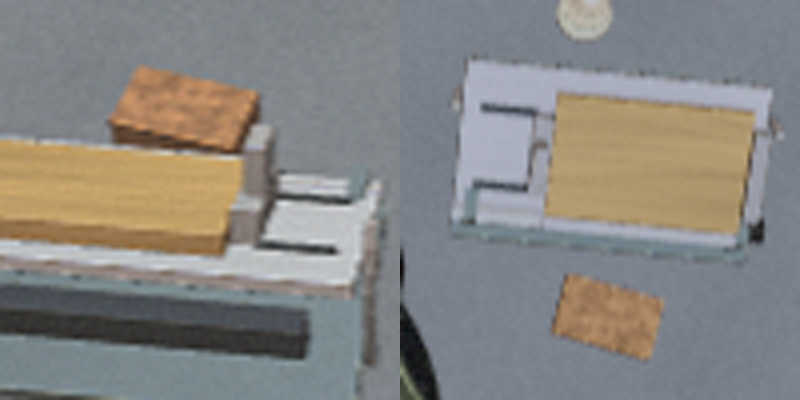

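The jaw sits against the panel's +y edge (scene (221,173), top (279,197)), and nothing else has been disturbed. Next I'll go above the sander.

Emit:
{"name": "step_arm", "arguments": {
  "targets": [
    [0.6,-0.053,0.221,0.916,0.01,0.9,0.8],
    [0.6,-0.053,0.221,0.916,0.01,0.9,0.8],
    [0.6,-0.053,0.221,0.916,0.01,0.9,0.8],
    [0.6,-0.053,0.221,0.916,0.01,0.9,0.8],
    [0.6,-0.053,0.221,0.916,0.01,0.9,0.8],
    [0.6,-0.053,0.221,0.916,0.01,0.9,0.8],
    [0.6,-0.053,0.221,0.916,0.01,0.9,0.8]
  ]
}}

```text
time: 6.7
ee_pos: [0.5932, 0.1771, 0.1177]
ee_rot: [-0.002, 0.822, 0.57, -0.003]
wrist_force: [-0.3, 0.6, 0.4]
grip_width: 0.0683
grip_force: 0.0
```

Run:
```python
from pl import *
R0,p0,s=pose()
a=bot.grab_frame("scene");b=bot.grab_frame("top")
f=lambda g,c:cv2.resize(g["frame"][c[1]:c[3],c[0]:c[2],::-1],(400,400),interpolation=cv2.INTER_CUBIC)
cv2.imwrite("pics/s1.png",np.hstack([f(a,(260,130,360,230)),f(b,(154,147,254,247))]))
print(p0,s["joint_positions"].round(2),tocmd(sandR(-20.3),[.595,.180,.017],R0,p0).round(3))
```

```text
[0.59319789 0.17708633 0.11769649] [0.27 0.48 1.61 0.   1.06 0.63] [-0.008  0.004 -0.005  0.024  0.009  0.671]
```

View pics/s1.png

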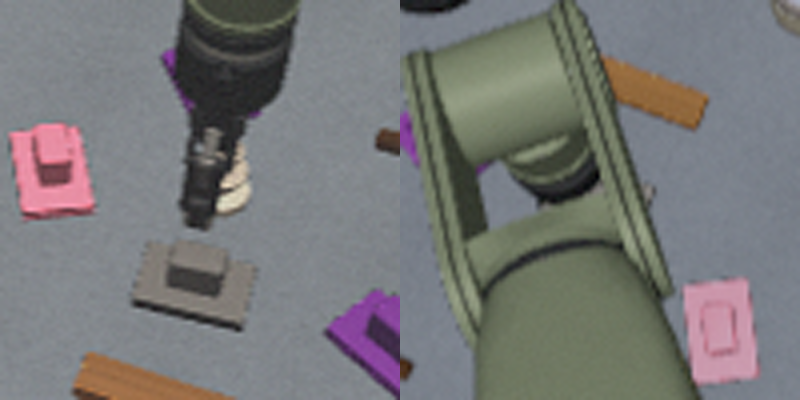

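The picture shows the fingers in line above the grey block (scene handle at (309,196)). The pink and purple blocks and the finial are clear. I'll descend and grip.

Emit:
{"name": "step_arm", "arguments": {
  "targets": [
    [-0.008,0.004,0,0.02,0,0.3,0.8],
    [-0.008,0.004,0,0.02,0,0.5,0.8],
    [-0.008,0.004,0,0.02,0,0.6,0.8],
    [-0.008,0.004,0,0.02,0,0.665,0.8],
    [-0.008,0.004,0,0.02,0,0.665,0.8],
    [-0.008,0.004,0,0.02,0,0.665,0.5]
  ]
}}

```text
time: 7.4
ee_pos: [0.5951, 0.1815, 0.0199]
ee_rot: [0.0, 0.821, 0.57, 0.002]
wrist_force: [0.3, 0.3, 0.5]
grip_width: 0.0552
grip_force: 0.0
```

Emit:
{"name": "step_arm", "arguments": {
  "targets": [
    [0,0,0,0,0,0,0.3],
    [0,0,0,0,0,0,0],
    [0,0,0,0,0,0,0],
    [0,0,0,0,0,0,0],
    [0,0,0,0,0,0,0]
  ],
  "squeeze": 70
}}

```text
time: 7.9
ee_pos: [0.596, 0.1818, 0.0202]
ee_rot: [0.001, 0.821, 0.57, 0.003]
wrist_force: [0.5, -0.7, 5.7]
grip_width: 0.0266
grip_force: 70.9
```

Run:
```python
from pl import *
R0,p0,s=pose()
print(p0,s["wrist_force"],s["ft_torque"],R0.as_matrix().round(4).tolist())
```

```text
[0.59604019 0.18178602 0.02024481] [ 0.48683869 -0.66874461  5.6952479 ] [-0.09603723 -0.01258103 -0.05201087] [[0.3492, 0.937, 0.0053], [0.9371, -0.3492, 0.0019], [0.0036, 0.0043, -1.0]]
```

Gripped: width 26.6 mm, TCP 20.2 mm above the sole. I'll lift and travel.

Emit:
{"name": "step_arm", "arguments": {
  "targets": [
    [0,0,0,0,0,-0.1,0],
    [0,0,0,0,0,-0.3,0],
    [0,0,0,0,0,-0.6,0],
    [0,0,0,0,0,-0.9,0],
    [0,0,0,0,0,-1,0],
    [0,0,0,0,0,-1,0],
    [0,0,0,0,0,-1,0]
  ]
}}

```text
time: 8.6
ee_pos: [0.5933, 0.1812, 0.1674]
ee_rot: [-0.0, 0.821, 0.57, -0.0]
wrist_force: [-0.1, -0.1, -1.6]
grip_width: 0.0271
grip_force: 69.8
```

Run:
```python
from pl import *
R0,p0,s=pose()
a=bot.grab_frame("scene")
f=lambda g,c:cv2.resize(g["frame"][c[1]:c[3],c[0]:c[2],::-1],(400,400),interpolation=cv2.INTER_CUBIC)
cv2.imwrite("pics/s2.png",f(a,(260,100,360,200)))
print(p0,s["grip_width"],s["wrist_force"],tocmd(Rt,W([0,.0,.14]),R0,p0).round(3))
```

```text
[0.59331104 0.1812126  0.16735705] 0.027067173434783827 [-0.08426437 -0.06047222 -1.60538966] [-0.593  0.053 -0.224 -2.503  0.11  -0.322]
```

View pics/s2.png

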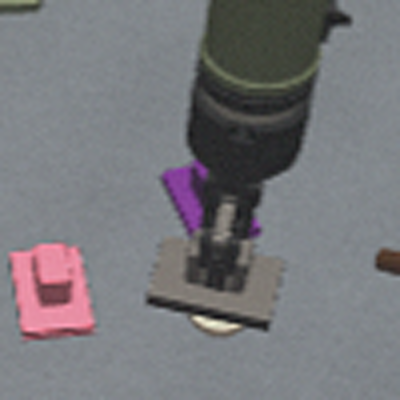

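The grey block is held squarely by its handle (scene (315,168)), and the weight reads 1.6 N. I'll move toward the panel.

Emit:
{"name": "step_arm", "arguments": {
  "targets": [
    [-0.1,0,-0.05,-0.25,0,-0.1,0],
    [-0.2,0,-0.1,-0.55,0,-0.2,0],
    [-0.3,0,-0.1,-0.85,0,-0.3,0],
    [-0.3,0,-0.1,-1,0,-0.3,0],
    [-0.3,0,-0.1,-1,0,-0.3,0]
  ]
}}

```text
time: 9.15
ee_pos: [0.5388, 0.0385, 0.2114]
ee_rot: [0.096, 0.794, 0.597, 0.065]
wrist_force: [0.5, 0.7, -1.5]
grip_width: 0.0268
grip_force: 69.8
```

Run:
```python
from pl import *
R0,p0,s=pose()
print(p0,tocmd(Rt,W([0,.0,.14]),R0,p0).round(3),tocmd(Rt,W([0,.0,.10]),R0,p0).round(3))
```

```text
[0.53876354 0.03851038 0.2114208 ] [-0.298  0.057 -0.12  -1.49   0.01  -0.01 ] [-0.298  0.057 -0.12  -1.475  0.071  0.249]
```

Emit:
{"name": "step_arm", "arguments": {
  "targets": [
    [-0.1,0.02,-0.04,-0.3,0,0,0],
    [-0.2,0.04,-0.08,-0.6,0,0,0],
    [-0.3,0.057,-0.12,-0.85,0,0,0],
    [-0.3,0.057,-0.12,-1,0,0,0],
    [-0.3,0.057,-0.12,-1,0,0,0]
  ]
}}

```text
time: 9.65
ee_pos: [0.4987, -0.105, 0.2122]
ee_rot: [0.177, 0.747, 0.623, 0.149]
wrist_force: [1.4, 0.2, -1.5]
grip_width: 0.0269
grip_force: 69.9
```

Run:
```python
from pl import *
R0,p0,s=pose()
print(p0,tocmd(Rt,W([0,.0015,.10]),R0,p0).round(3),tocmd(Rt,W([0,.0015,.03]),R0,p0).round(3))
```

```text
[ 0.49870758 -0.10495758  0.21218132] [ 0.002 -0.002 -0.003 -0.484 -0.037  0.222] [ 0.002 -0.002 -0.003 -0.485 -0.038  0.688]
```

Emit:
{"name": "step_arm", "arguments": {
  "targets": [
    [0,0,0,-0.25,-0.02,0,0],
    [0,0,0,-0.485,-0.038,0.1,0],
    [0,0,0,-0.485,-0.038,0.3,0],
    [0,0,0,-0.485,-0.038,0.5,0],
    [0,0,0,-0.485,-0.038,0.6,0],
    [0,0,0,-0.485,-0.038,0.6,0],
    [0,0,0,-0.485,-0.038,0.6,0]
  ]
}}

```text
time: 10.35
ee_pos: [0.5234, -0.1803, 0.1305]
ee_rot: [0.178, 0.745, 0.625, 0.15]
wrist_force: [-0.3, 0.5, -0.9]
grip_width: 0.0265
grip_force: 69.8
```

Run:
```python
from pl import *
import pickle
R0,p0,s=pose()
a=bot.grab_frame("scene");b=bot.grab_frame("top");pickle.dump((a,b),open("f1.pkl","wb"))
f=lambda g,c:cv2.resize(g["frame"][c[1]:c[3],c[0]:c[2],::-1],(400,400),interpolation=cv2.INTER_CUBIC)
cv2.imwrite("pics/p1.png",np.hstack([f(a,(150,130,230,210)),f(b,(260,160,350,250))]))
print(L(p0),tocmd(Rt,W([0,.0015,.0202]),R0,p0).round(3),s["wrist_force"],s["ft_torque"])
```

```text
[0.002627   0.00435884 0.0435051 ] [ 0.005 -0.005  0.003 -0.02  -0.018  0.155] [-0.32351689  0.51821244 -0.88058217] [ 0.06524482  0.39557904 -0.01553882]
```

View pics/p1.png

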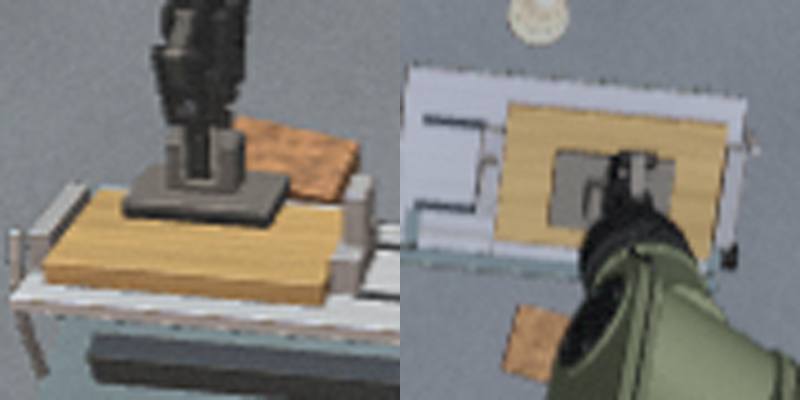

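The block is centred above the panel, tilted with it and long side along (scene (190,173), top (318,202)). I'll lower slowly.

Emit:
{"name": "step_arm", "arguments": {
  "targets": [
    [0,0,0,-0.01,-0.01,0.05,0],
    [0,0,0,-0.01,-0.01,0.1,0],
    [0,0,0,-0.01,-0.01,0.12,0],
    [0,0,0,-0.01,-0.01,0.12,0],
    [0,0,0,-0.01,-0.01,0.12,0]
  ]
}}

```text
time: 10.95
ee_pos: [0.5295, -0.1838, 0.1146]
ee_rot: [0.179, 0.745, 0.625, 0.151]
wrist_force: [-0.3, -0.2, -1.4]
grip_width: 0.0266
grip_force: 69.9
```

```bash
cat > st.py <<'E'
from pl import *
R0,p0,s=pose()
print("t",s["time"],"L",L(p0).round(4),tocmd(Rt,W([0,.0015,.0202]),R0,p0).round(3),"F panel",Rp.inv().apply(s["wrist_force"]).round(2),"M panel",Rp.inv().apply(s["ft_torque"]).round(3),s["grip_width"])
E
python3 st.py
```

```text
t 10.95 L [0.0014 0.0019 0.0263] [ 0.007 -0.003  0.002 -0.003 -0.01   0.041] F panel [-0.87 -0.2  -1.12] M panel [-0.024  0.35  -0.   ] 0.02658088770892594
```

Emit:
{"name": "step_arm", "arguments": {
  "targets": [
    [0,0,0,0,-0.006,0.015,0],
    [0,0,0,0,-0.006,0.025,0],
    [0,0,0,0,-0.006,0.03,0],
    [0,0,0,0,-0.006,0.03,0]
  ]
}}

```text
time: 11.35
ee_pos: [0.5303, -0.1839, 0.111]
ee_rot: [0.179, 0.745, 0.625, 0.151]
wrist_force: [-6.2, 0.9, 7.1]
grip_width: 0.0269
grip_force: 71.4
```

```bash
python3 st.py
```

```text
t 11.35 L [0.0005 0.002  0.0227] [ 0.008 -0.003  0.003 -0.003 -0.004  0.017] F panel [-2.43 -0.23  9.15] M panel [-0.114  0.933 -0.031] 0.026900980859913156
```

```bash
cat > avg.py <<'E'
from pl import *
F=[];M=[];P=[];A=[]
for i in range(6):
    bot.grab_frame("top");R0,p0,s=pose()
    F.append(Rp.inv().apply(s["wrist_force"]));M.append(Rp.inv().apply(s["ft_torque"]));P.append(L(p0));A.append((Rt.inv()*R0).as_rotvec(degrees=True))
m=lambda v:np.mean(v,0).round(3)
print("t",s["time"],"F",m(F),"+-",np.std(F,0).round(2),"M",m(M),"+-",np.std(M,0).round(3),"L",np.mean(P,0).round(5),"tilt(tool)",m(A))
E
python3 avg.py
python3 - <<'E'
from h import *
import bench;print([x for x in dir(bot) if x[0]!="_"])
E
```

```text
t 11.65 F [-2.334 -0.937  9.003] +- [0.46 0.61 0.32] M [-0.083  0.931 -0.018] +- [0.018 0.041 0.047] L [0.00054 0.00197 0.02274] tilt(tool) [-0.348  0.148 -0.115]
['IKError', 'grab_frame', 'job_done', 'state']
```

Emit:
{"name": "step_arm", "arguments": {
  "targets": [
    [0.011,0,0,0,0,0,0],
    [0.022,0,0,0,0,0,0],
    [0.022,0,0,0,0,0,0],
    [0.022,0,0,0,0,0,0]
  ]
}}

```text
time: 12.05
ee_pos: [0.5307, -0.184, 0.111]
ee_rot: [0.172, 0.747, 0.626, 0.145]
wrist_force: [-6.3, 1.4, 7.2]
grip_width: 0.0272
grip_force: 71.6
```

```bash
python3 avg.py
```

```text
t 12.35 F [-2.571 -0.542  9.213] +- [0.48 0.44 0.49] M [-0.023  0.466 -0.007] +- [0.018 0.031 0.036] L [0.00076 0.00196 0.02253] tilt(tool) [ 0.633  0.137 -0.109]
```

Emit:
{"name": "step_arm", "arguments": {
  "targets": [
    [-0.015,0,0,0,0,0,0],
    [-0.03,0,0,0,0,0,0],
    [-0.044,0,0,0,0,0,0],
    [-0.044,0,0,0,0,0,0],
    [-0.044,0,0,0,0,0,0]
  ]
}}

```text
time: 12.85
ee_pos: [0.53, -0.1838, 0.1113]
ee_rot: [0.185, 0.743, 0.623, 0.156]
wrist_force: [-11.6, 0.3, 15.6]
grip_width: 0.0269
grip_force: 72.6
```

```bash
python3 avg.py
```

```text
t 13.15 F [-4.057 -1.709 17.917] +- [0.35 0.68 0.35] M [-0.286  1.494 -0.028] +- [0.024 0.037 0.031] L [0.00025 0.00198 0.02312] tilt(tool) [-1.308  0.161 -0.13 ]
```

The rocking test shows flush lies at about +0.2° on the tilt reading: the centre of pressure is on the low edge at -0.35° and near the high edge at +0.63°. I'll set that.

Emit:
{"name": "step_arm", "arguments": {
  "targets": [
    [0.015,0,0,0,0,0,0],
    [0.03,0,0,0,0,0,0],
    [0.034,0,0,0,0,0,0],
    [0.034,0,0,0,0,0,0]
  ]
}}

```text
time: 13.55
ee_pos: [0.5306, -0.184, 0.1109]
ee_rot: [0.175, 0.746, 0.625, 0.148]
wrist_force: [-6.6, 0.2, 7.7]
grip_width: 0.0268
grip_force: 71.5
```

```bash
python3 avg.py
python3 - <<'E'
from pl import *
a=bot.grab_frame("scene");b=bot.grab_frame("top")
f=lambda g,c:cv2.resize(g["frame"][c[1]:c[3],c[0]:c[2],::-1],(400,400),interpolation=cv2.INTER_CUBIC)
cv2.imwrite("pics/p2.png",np.hstack([f(a,(152,140,232,220)),f(b,(270,165,350,245))]))
E
```

```text
t 13.85 F [-1.565 -0.512  9.313] +- [0.46 0.34 0.33] M [-0.052  0.868 -0.017] +- [0.034 0.013 0.022] L [0.00071 0.00197 0.02248] tilt(tool) [ 0.203  0.146 -0.116]
```

View pics/p2.png

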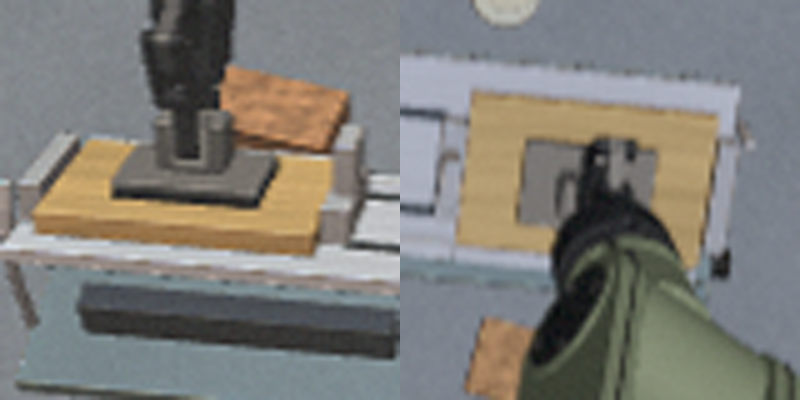

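The block is lying on the middle of the panel (top sole spans x 374–402 against panel 363–413), and the remaining pressure bias is toward the low edge. I'll add another quarter degree.

Emit:
{"name": "step_arm", "arguments": {
  "targets": [
    [0.005,0,0,0,0,0,0],
    [0.005,0,0,0,0,0,0],
    [0.005,0,0,0,0,0,0]
  ]
}}

```text
time: 14.25
ee_pos: [0.5306, -0.184, 0.1109]
ee_rot: [0.174, 0.746, 0.626, 0.147]
wrist_force: [-6.1, 1.3, 6.6]
grip_width: 0.0268
grip_force: 71.4
```

```bash
python3 avg.py
```

```text
t 14.55 F [-2.606 -0.161  8.584] +- [0.47 0.5  0.78] M [-0.021  0.562 -0.035] +- [0.019 0.033 0.029] L [0.0007  0.00196 0.02246] tilt(tool) [ 0.417  0.14  -0.109]
```

The block's sole is in area contact: the moment lies between its edge values, the height is at its minimum, and the normal force is about 9.7 N. Handing in.

```bash
python3 -c "
from bench import bot
print(bot.job_done())"
```

```text
the job is handed in; nothing more can be done
None
```

The job is handed in at about 14.6 s of the 48 s: the jaw is closed against the panel's edge, and the grey sanding block is still gripped and lying flush on the middle of the panel, pressed at about 10 N by the wrist-force reading; no verdict was returned.

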